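Fit the good knob to the hob's valve and hold it pressed

TASK

The gas hob has lost its control knob. First set the spare knob with the red tags (a reject) upright in the grey tray with the red floor and let go of it; then fit the knob with the green tags fully onto the brass D-shaft of the hob, turned so that its flat matches the shaft's flat, press it all the way down against the valve's spring, and finish with the gripper on the knob still holding it pressed down. Leave the salt shaker and the tape roll where they stand.

Things in the scene. Friction and masses are not known exactly. Their poses are not given: they have to be found in the camera images.
- knob_green: Good knob, black with green tags, upright, 60 g. Round skirt 47 mm across, 20 mm high; on it a grip bar 42 mm long (local x), 12 mm wide (y), 20 to 42 mm above the underside. Origin: centre of the underside, z up. Bore in the underside: 17 mm deep, 14 mm across, with a flat 4 mm from the axis on the local -x side; a white line on the bar's -x end shows that side.
- knob_red: The reject knob: the same in every size, but with red tags.
- reject_tray: Fixed shallow square tray, grey with a red floor: 120 x 120 mm outside, 20 mm high, walls and floor 4 mm thick. Origin: centre of the underside; x and y along its sides.
- hob: Fixed portable steel gas hob 306 x 306 mm, flat panel 72 mm above the table, burner with a pan support (to 102 mm above the table) centred 50 mm to its local +x. Origin: centre of the underside; the valve stands 115 mm to its local -x side (the side nearest the robot).
- spindle_tip (a point): Centre of the top of the upright brass valve shaft, 30 mm above the hob's panel (black bezel 54 mm across, 4 mm high at its foot). Shaft 12 mm across, one flat 3 mm from its axis on the local -x side (white mark on the bezel there); top 3 mm chamfered; cannot turn. z up. A fully fitted knob rests on it, its underside 17 mm below this point.
- spindle (a joint): Travel of the valve shaft, 0 (up) to 0.006 m (pressed fully down, a hard stop). The spring takes about 4 N to start and 9 N at the end; the shaft springs up when it is let go.
- salt_shaker: White salt shaker 62 mm across, 127 mm high, standing loose; origin at the centre of its underside. To be left alone.
- tape_roll: Roll of tan tape 104 mm across, 25 mm high, lying loose; origin at the centre of its underside. To be left alone.
There are look-alikes about, which are no part of the job. Leave any blue look-alike of the knob_red alone.

How it is judged:
On the way, in this order (a step that is already met when the one before it is completed fails the run):
1. the red-tagged knob stands upright in the tray, let go, and the green-tagged knob is not yet on the shaft (x of knob_red in the frame of reject_tray between -0.038 and 0.038 m and y of knob_red in the frame of reject_tray between -0.038 and 0.038 m and z of knob_red in the frame of reject_tray between 0 and 0.01 m and angle between knob_red's own z axis and vertical below 0.2 rad and contact force between the fingers and knob_red below 0.1 N and linear speed of knob_red below 0.03 m/s and distance between knob_green and spindle_tip above 0.05 m), for 0.2 s.
2. the green-tagged knob is fully on the D-shaft, flats matched (z of knob_green in the frame of spindle_tip below -0.0145 m and horizontal distance between knob_green and spindle_tip below 0.004 m and angle between the x axis of knob_green and the x axis of spindle_tip, either way round below 0.3 rad and angle between knob_green's own z axis and vertical below 0.15 rad), for 0.1 s.
At the end, for the whole second after the job is handed in: Green-tagged knob on the D-shaft (14.5 mm deep or more, within 4 mm, 0.3 rad turn, 0.15 rad tilt), gripper bearing on it over 2 N, valve held down over 4.5 of its 6 mm; red-tagged knob upright at rest on the tray floor, within 38 mm of its centre along x and y (all of step 2 and value of joint spindle above 0.0045 m and contact force between the fingers and knob_green above 2 N and contact force between knob_green and hob below 0.5 N and x of knob_red in the frame of reject_tray between -0.038 and 0.038 m and y of knob_red in the frame of reject_tray between -0.038 and 0.038 m and z of knob_red in the frame of reject_tray between 0 and 0.01 m and angle between knob_red's own z axis and vertical below 0.2 rad and linear speed of knob_red below 0.03 m/s); the arm keeps its last pose, push and grip.
It fails at once if the salt shaker is moved by more than 3 cm (distance of salt_shaker from where it was at the start of the episode above 0.03 m).
It fails at once if the tape roll is moved by more than 3 cm (distance of tape_roll from where it was at the start of the episode above 0.03 m).
It also fails if it takes over 54 s, if anything falls off the work surface, if the arm or the gripper's body presses on something with over 40 N, if the wrist force passes 120 N, or if a joint passes its speed limit or range.

ROBOT

A 6-joint arm with a two-finger parallel gripper is mounted at the origin on a cart in front of the work surface, level with it; the furniture and walls round the work are solid. World frame = base frame: x ahead of the robot, y to its left, z up, the work surface at z = 0. Lengths are in m, angles in rad, forces in N, time in s.
With the tool pointing down it reaches from about 0.25 to 0.775 m from the base axis. Payload 4 kg.
Tool frame: the origin (TCP) lies on the centre line of the jaws, within the pads' length; the fingertips stand manip.tips_ahead ahead of it and the grasp point (between the pads) lies 6 mm ahead of it (manip.tips_ahead is the distance from the TCP to the fingertips, in m); z points along the fingers, y is the line along which they close (so a half turn about z gives the same grasp; the last joint's range is limited). The gripper opens to 85 mm and grips with 20 to 120 N. Pads are 22 mm wide; open, the fingers measure 114 mm over their backs; the gripper's body (76 mm by 85 mm) begins 54 mm behind the grasp point. The pads swing forward as they close: fully open they stand 13 mm farther back than shut.
Start: joints at [1.196, 0.087, 1.371, -0, 1.684, -0.103], TCP at [0.148, 0.53, 0.256] pointing down, gripper open.
Joint ranges: [-3.1, 3.1], [-0.76, 2.03], [0.27, 2.55], [-1.08, 4.22], [0.17, 2.65], [-2.57, 2.57]. Speed limits (rad/s): [2.79, 2.79, 3.14, 3.14, 3.14, 3.14].

INTERFACE

Orientations are given as [roll, pitch, yaw] about the fixed x, y, z axes, in that order (R = Rz(yaw) Ry(pitch) Rx(roll)).
In Python, from cell import sensors, cams, ticket, models, manip gives the robot as it stands.
- The arm moves only by the shell command python3 -m handwheel 'ROWS'. ROWS is JSON, a list that holds one entry, the list of rows, each a list of 5 numbers: the shift along the tool's x, y, z in mm, then the turn about the tool's z in rad, then the closure, from -1 (fully open) to 1 (shut). A call has 1 to 12 rows; each row is the pose to reach, as a shift and turn from the pose commanded when the call began, along the tool's axes at that moment; what a row does not reach only later rows make up. A row lasts 1/8 s, in which the tool goes at most 62.5 mm and 10.7 degrees, less where a joint would pass 70% of its speed; a pose out of reach is approached as far as the arm can. A call with a gripper value outside its range is refused whole. The fingers move at their own pace and stop on an object; the grip force is fixed at half the most. Time passes only in rows, so rows that repeat a pose let the fingers close. It gives the time, the measured TCP pose, the force, the opening and the grip force at its end, in the units of the state.
- sensors.get_obs(): the state, without advancing time (a new reading comes with each control period).
- cams.capture(name): name is "side" or "top"; returns the picture (480x640x3 uint8, red, green, blue); there is no depth.
- cams.camera_params(name): a dict with "K" (3x3 intrinsics, pixels), "k1" (the pictures are not rectified: a ray, as slopes to the right and down, at radius r is drawn at 1 + k1 r^2 times it, then the intrinsics apply), "eye" and "rotation" of the camera in the world. Camera axes: x right, y down, z forward; pixel columns grow to the right and rows downward; lengths in m; the calibration is good to about 2 mm. A picture is of the moment at which its call begins. camera_params takes no time and is no camera call.
- ticket.sign_off(): hands the job in; it is judged then, once.
Trained networks look in the newest picture that a camera, given by its name, has taken for a name from the list of things; names that differ only in an ending like _2 or _b are one class to them, and where a whole thing is asked for, a point or a joint stands for the part that bears it (a point fixed in the world has none). Each returns a list of dicts, best first, with "conf" (0 to 1); they miss things now and then, are a little off and sometimes report something else, mostly with a low value. They report only what shows in the picture. A call takes as long as a camera call. They do not tell look-alikes from the thing itself.
- models.boxes_of(name, camera): "centre" ([row, column] in pixels, amid what is visible of it).
- models.cut_out(name, camera): "pixels" (480x640 bool, what is visible of it) and "centre" ([row, column] in pixels, amid what is visible of it).
- models.spot_point(name, camera): "centre" ([row, column] in pixels: a listed point, or the origin of a listed thing).
The state is a dict: "time_s": time; "joint_pos": joint angles; "dq": joint speeds; "joint_torque": joint torques, N m; "eef_pos": TCP position; "eef_rot": TCP orientation; "wrist_force": force on the tool from outside, world axes, zero at the start; "wrist_torque": the same for the moment, N m; "width": finger opening in m; "grasp_force": force on a finger pad.
Only numpy, scipy, OpenCV 4.12 (cv2) and the standard library are available. Lean on these libraries where they do the work, as an engineer would, in place of code of your own. Each camera call takes 0.05 s, during which the arm holds its last target. There are 200 camera calls.

## Working session

There is one attempt and no reset: what is moved stays moved. The work goes in short steps, Python scripts to look and compute and a shell command to move; the robot and the scene stay as the last step left them, time stands still between calls to the robot, and variables do not carry over. Pictures are saved under pics/ and viewed, at most 10 in all, crops included, and the job is handed in when it is done.

```bash
mkdir -p pics; ls; cat > h.py <<'E'
import numpy as np, cv2
from cell import sensors, cams, ticket, models, manip
def ray(cam,rc):
    p=cams.camera_params(cam);K=np.array(p["K"]);k1=p["k1"]
    d=np.array([(rc[1]-K[0,2])/K[0,0],(rc[0]-K[1,2])/K[1,1]]);u=d.copy()
    for _ in range(30): u=d/(1+k1*(u@u))
    return np.array(p["eye"]),np.array(p["rotation"])@np.array([u[0],u[1],1])
def at(cam,rc,z):
    e,d=ray(cam,rc); return e+d*(z-e[2])/d[2]
def proj(cam,P):
    p=cams.camera_params(cam);K=np.array(p["K"])
    c=np.array(p["rotation"]).T@(np.array(P)-p["eye"]);u=c[:2]/c[2];u=u*(1+p["k1"]*(u@u))
    return [K[1,1]*u[1]+K[1,2],K[0,0]*u[0]+K[0,2]]
def snap(cam,name):
    im=cams.capture(cam); cv2.imwrite(f"pics/{name}.png",im[:,:,::-1]); return im
E
python3 - <<'E'
from h import *
np.set_printoptions(precision=4,suppress=True)
print(manip.tips_ahead, sensors.get_obs())
Z=dict(knob_green=0,knob_red=0,reject_tray=0,hob=0,spindle_tip=.102,salt_shaker=0,tape_roll=0)
for c in("top","side"):
    snap(c,c+"0"); p=cams.camera_params(c);print(c,p["eye"],p["rotation"],p["K"][0],p["k1"])
    for n,z in Z.items():
        for r in models.spot_point(n,c): 
            if r["conf"]>.2: print(n,round(r["conf"],2),np.round(r["centre"],1),at(c,r["centre"],z))
E
```

```text
pics
0.025 {'time_s': 0.0, 'joint_pos': array([ 1.1959,  0.0879,  1.3723,  0.    ,  1.6836, -0.1031]), 'dq': array([-0.0006, -0.0014,  0.0005, -0.0016,  0.0005, -0.0002]), 'joint_torque': array([ -0.0007, -35.1847, -31.3275,  -0.0002,   0.0105,  -0.    ]), 'eef_pos': array([0.1475, 0.5294, 0.2552]), 'eef_rot': array([-3.1394, -0.0003,  2.8698]), 'wrist_force': array([-0.0947, -0.1152,  0.1701]), 'wrist_torque': array([0.0153, 0.0218, 0.0303]), 'grasp_force': 0.0, 'width': 0.08528351168955327}
top [ 0.2655 -0.1046  1.4435] [-2.9341 -0.0063 -1.5787] [615.5249   0.     316.8258] -0.18753332811581272Traceback (most recent call last):
  File "<stdin>", line 9, in <module>
  File "h.py", line 9, in at
    e,d=ray(cam,rc); return e+d*(z-e[2])/d[2]
                                         ~^^^
IndexError: invalid index to scalar variable.
```

View pics/top0.png

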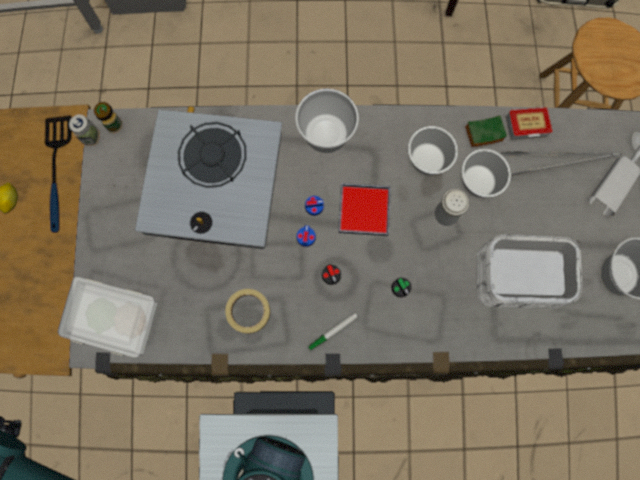

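The top view shows the hob at the left with the valve at about (row 222, col 201). The red knob is at (273,331), the green at (287,401), the tray at (209,365) and the blue look-alikes at (205,314) and (236,306). The camera rotation is given as rpy, so I'll fix the helper.

```bash
sed -i 's/np.array(p\["rotation"\])/rot(p)/; 1a from scipy.spatial.transform import Rotation\ndef rot(p): return Rotation.from_euler("xyz",p["rotation"]).as_matrix()' h.py
python3 - <<'E'
from h import *
np.set_printoptions(precision=4,suppress=True)
Z=dict(knob_green=0,knob_red=0,reject_tray=0,hob=0,spindle_tip=.102,salt_shaker=0,tape_roll=0)
for c in("top","side"):
    im=snap(c,c+"1"); p=cams.camera_params(c);print(c,p["eye"],p["rotation"],p["K"][0],p["k1"])
    for n,z in Z.items():
        for r in models.spot_point(n,c): 
            if r["conf"]>.2: print(n,round(r["conf"],2),np.round(r["centre"],1),at(c,r["centre"],z))
    if c=="top":
        t=[cv2.resize(im[a-20:a+20,b-20:b+20],(390,290*390//290),interpolation=3) for a,b in((273,331),(287,401),(222,201))]
        t[0:3]=[cv2.resize(x,(260,260)) for x in t]
        u=cv2.resize(im[160:260,270:400],(780,330)) if 0 else None
        cv2.imwrite("pics/crop1.png",np.hstack(t)[:,:,::-1])
E
```

```text
top [ 0.2655 -0.1046  1.4435] [-2.9341 -0.0063 -1.5787] [615.5249   0.     316.8258] -0.18753332811581272
knob_green 0.86 [288.5 398.7] [ 0.4394 -0.3089  0.    ]
knob_red 0.84 [238.9 308.4] [ 0.5607 -0.0959  0.    ]
knob_red 0.82 [202.5 314.1] [ 0.6507 -0.1102  0.    ]
knob_red 0.53 [278.4 328.7] [ 0.4651 -0.1434  0.    ]
reject_tray 0.65 [208.  365.2] [ 0.6362 -0.234   0.    ]
spindle_tip 0.64 [312.5 249.5] [0.3769 0.0328 0.102 ]
spindle_tip 0.51 [219.2 200.6] [0.5867 0.1462 0.102 ]
salt_shaker 0.9 [213.1 450.5] [ 0.6226 -0.4429  0.    ]
tape_roll 0.87 [312.  245.7] [0.3866 0.0522 0.    ]
side [ 0.517  -1.0044  0.6711] [-2.1531  0.0153 -0.0143] [501.8572   0.     323.2497] -0.06471456146155147
knob_green 0.82 [338.1 284.3] [ 0.4427 -0.3081  0.    ]
knob_red 0.96 [282.9 302.2] [ 0.4733 -0.1384  0.    ]
knob_red 0.86 [272.9 377.2] [ 0.6399 -0.1079  0.    ]
knob_red 0.83 [271.1 342. ] [ 0.5618 -0.0984  0.    ]
reject_tray 0.77 [311.6 373.7] [ 0.6194 -0.2377  0.    ]
hob 0.94 [215.  389.2] [0.6984 0.1471 0.    ]
spindle_tip 0.62 [179.7 344.9] [0.5803 0.1556 0.102 ]
salt_shaker 0.74 [385.  383.1] [ 0.6172 -0.4273  0.    ]
tape_roll 0.96 [234.9 269.7] [0.3876 0.0602 0.    ]
tape_roll 0.65 [285.1 303.3] [ 0.4758 -0.1463  0.    ]
```

View pics/crop1.png

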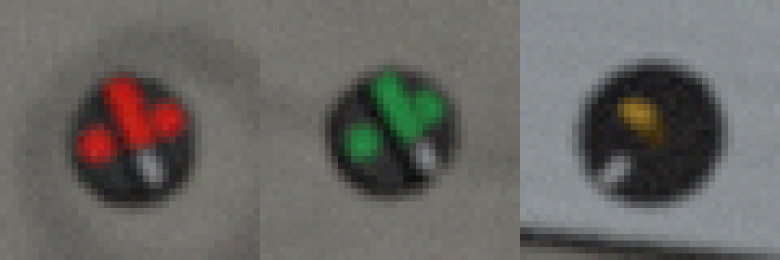

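View pics/side1.png

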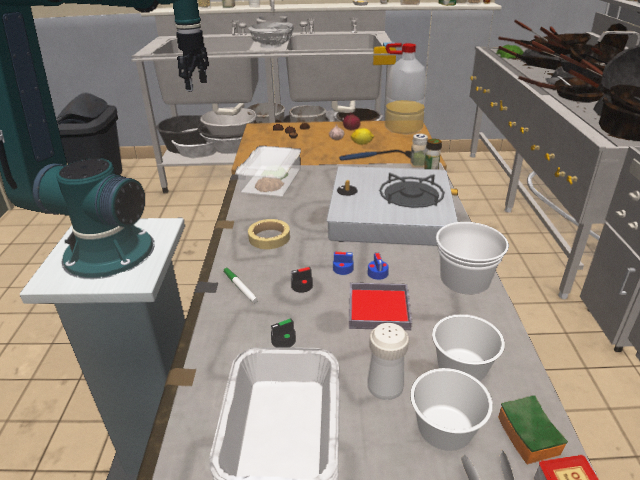

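Crops at scale 6.5 show that the red knob's white end points down and slightly right, and the green's points down-right. The bezel mark is at lower left, so the shaft's yaw is about -45°. I'll fit the positions more precisely.

```bash
cat > fit.py <<'E'
from h import *
from scipy.optimize import minimize
def sil(cam,x,y,yaw,z0,S,o,n):
    a=np.linspace(0,2*np.pi,40);m=np.zeros((n*S,n*S),np.uint8)
    R=np.array([[np.cos(yaw),-np.sin(yaw)],[np.sin(yaw),np.cos(yaw)]])
    sk=[(23.5e-3*np.cos(t),23.5e-3*np.sin(t),z) for t in a for z in(0,.02)]
    br=[(i*.021,j*.006,z) for i in(-1,1) for j in(-1,1) for z in(.02,.042)]
    for g in(sk,br):
        P=np.array(g);P[:,:2]=P[:,:2]@R.T+[x,y];P[:,2]+=z0
        q=np.array([proj(cam,p) for p in P]);q=((q-o+.5)*S)[:,::-1].astype(np.float32)
        cv2.fillConvexPoly(m,cv2.convexHull(q).astype(np.int32),1)
    return m
def fit(cam,im,x,y,yaw,z0=0,n=44,S=8):
    c=np.array(proj(cam,(x,y,z0+.015)));o=np.round(c-n/2).astype(int)
    t=im[o[0]:o[0]+n,o[1]:o[1]+n].astype(float)
    t=cv2.resize(t,(n*S,n*S),interpolation=cv2.INTER_LINEAR)
    lo,hi=t.min(2),t.max(2); m=((lo<62)|(hi-lo>60)|(lo>150)).astype(np.uint8)
    k,l,st,cc=cv2.connectedComponentsWithStats(m); b=l[n*S//2-20:n*S//2+20,n*S//2-20:n*S//2+20]
    m=(l==np.bincount(b[b>0]).argmax()).astype(np.uint8)
    f=lambda v:-(lambda s:(s&m).sum()/(s|m).sum())(sil(cam,x+v[0]/1e3,y+v[1]/1e3,yaw,z0,S,o,n))
    r=minimize(f,[0,0],method="Nelder-Mead",options=dict(initial_simplex=[[-5,-5],[6,-3],[0,7]],xatol=.1,fatol=1e-4))
    return x+r.x[0]/1e3,y+r.x[1]/1e3,-r.fun,m.sum()/S/S
E
python3 - <<'E'
from fit import *
np.set_printoptions(precision=4,suppress=True)
T=cv2.imread("pics/top1.png")[:,:,::-1];S=cv2.imread("pics/side1.png")[:,:,::-1]
for n,x,y,w in(("red",.469,-.141,.314),("green",.441,-.3085,.52)):
    print(n,np.array(fit("top",T,x,y,w)),np.array(fit("side",S,x,y,w,n=44)))
def ends(o,a,b,z):
    A=[at("top",(o[0]+p[1]/6.5-.5,o[1]+p[0]/6.5-.5),z) for p in(a,b)];d=A[0]-A[1];print(A[0],A[1],np.degrees(np.arctan2(d[1],d[0])))
ends((253,311),(120,85),(150,168),.042);ends((267,381),(122,82),(168,158),.042)
# bezel + mark
o=(202,181);im=T[o[0]:o[0]+40,o[1]:o[1]+40]; big=cv2.resize(im,None,fx=10,fy=10,interpolation=1).astype(float)
m=(big.max(2)<90).astype(np.uint8);k,l,st,c=cv2.connectedComponentsWithStats(m);i=l[230,200] or l[160,160]
hull=np.zeros_like(m);cn,_=cv2.findContours((l==l[240,220]).astype(np.uint8),0,2);cn=max(cn,key=len);h=cv2.convexHull(cn);(cx,cy),(ax,ay),_=cv2.fitEllipse(h)
cv2.fillConvexPoly(hull,h,1);print("bezel",cx/10,cy/10,ax,ay)
def cen(mask): r,cc=np.nonzero(mask);return o[0]+r.mean()/10-.5+.05,o[1]+cc.mean()/10-.5+.05,len(r)
C=at("top",(o[0]+cy/10-.5,o[1]+cx/10-.5),.076);print("bezel centre",C)
g=big.min(2);W=cen((g>110)&(hull>0)&(np.hypot(*(np.indices(g.shape)-np.array([cy,cx])[:,None,None]))<110));Mk=at("top",W[:2],.076)
print("mark",W,Mk,np.degrees(np.arctan2(*(C-Mk)[1::-1])))
B=cen((big[:,:,0]-big[:,:,2]>60)&(hull>0));print("brass",B,at("top",B[:2],.098))
print(at("top",models.spot_point("reject_tray","top")[0]["centre"],0))
for c,I in(("top",T),("side",S)):
    m=(I[:,:,0].astype(int)-I[:,:,1].astype(int)>110)&(I[:,:,2]<80);k,l,st,cc=cv2.connectedComponentsWithStats(m.astype(np.uint8));j=1+st[1:,4].argmax();print("tray",at(c,cc[j][::-1],.004))
E
```

```text
Traceback (most recent call last):
  File "fit.py", line 21, in fit
    r=minimize(f,[0,0],method="Nelder-Mead",options=dict(initial_simplex=[[-5,-5],[6,-3],[0,7]],xatol=.1,fatol=1e-4))
  File "fit.py", line 20, in <lambda>
    f=lambda v:-(lambda s:(s&m).sum()/(s|m).sum())(sil(cam,x+v[0]/1e3,y+v[1]/1e3,yaw,z0,S,o,n))
                                                   ~~~^^^^^^^^^^^^^^^^^^^^^^^^^^^^^^^^^^^^^^^^
  File "fit.py", line 10, in sil
    q=np.array([proj(cam,p) for p in P]);q=((q-o+.5)*S)[:,::-1].astype(np.float32)
                ~~~~^^^^^^^
  File "h.py", line 13, in proj
    p=cams.camera_params(cam);K=np.array(p["K"])
ValueError: time passes only in moves, steps and waits
```

```bash
sed -i 's/cams.camera_params(cam)/par(cam)/' h.py; sed -i '2a import functools\n@functools.lru_cache\ndef par(c): return cams.camera_params(c)' h.py
cat > m.py <<'E'
from fit import *
np.set_printoptions(precision=4,suppress=True)
T=cv2.imread("pics/top1.png")[:,:,::-1];S=cv2.imread("pics/side1.png")[:,:,::-1]
for n,x,y,w in(("red",.469,-.141,.314),("green",.441,-.3085,.52)):
    print(n,np.array(fit("top",T,x,y,w)),np.array(fit("side",S,x,y,w,n=44)))
def ends(o,a,b,z):
    A=[at("top",(o[0]+p[1]/6.5-.5,o[1]+p[0]/6.5-.5),z) for p in(a,b)];d=A[0]-A[1];print(A[0],A[1],np.degrees(np.arctan2(d[1],d[0])))
ends((253,311),(120,85),(150,168),.042);ends((267,381),(122,82),(168,158),.042)
o=(202,181);im=T[o[0]:o[0]+40,o[1]:o[1]+40]; big=cv2.resize(im,None,fx=10,fy=10,interpolation=1).astype(float)
m=(big.max(2)<90).astype(np.uint8);k,l,st,c=cv2.connectedComponentsWithStats(m)
hull=np.zeros_like(m);cn,_=cv2.findContours((l==l[240,220]).astype(np.uint8),0,2);cn=max(cn,key=len);h=cv2.convexHull(cn);(cx,cy),(ax,ay),_=cv2.fitEllipse(h)
cv2.fillConvexPoly(hull,h,1);print("bezel",cx/10,cy/10,ax,ay)
def cen(mask): r,cc=np.nonzero(mask);return o[0]+r.mean()/10-.5+.05,o[1]+cc.mean()/10-.5+.05,len(r)
C=at("top",(o[0]+cy/10-.5,o[1]+cx/10-.5),.075);print("bezel centre",C)
g=big.min(2);W=cen((g>110)&(hull>0)&(np.hypot(*(np.indices(g.shape)-np.array([cy,cx])[:,None,None]))<110));Mk=at("top",W[:2],.076)
print("mark",W,Mk,np.degrees(np.arctan2(*(C-Mk)[1::-1])))
B=cen((big[:,:,0]-big[:,:,2]>60)&(hull>0));print("brass",B,at("top",B[:2],.098))
for c,I in(("top",T),("side",S)):
    m=(I[:,:,0].astype(int)-I[:,:,1].astype(int)>110)&(I[:,:,2]<80);k,l,st,cc=cv2.connectedComponentsWithStats(m.astype(np.uint8));j=1+st[1:,4].argmax();print("tray",at(c,cc[j][::-1],.004))
E
python3 m.py
```

```text
red [  0.4725  -0.148    0.8114 275.5781] [  0.4705  -0.1461   0.8372 406.4062]
green [  0.4401  -0.3114   0.7856 269.2969] [  0.4398  -0.309    0.7656 482.4688]
[ 0.4891 -0.1432  0.042 ] [ 0.4593 -0.1535  0.042 ] 19.013873761056317
[ 0.4561 -0.305   0.042 ] [ 0.4288 -0.3205  0.042 ] 29.657445359010005
bezel 20.155674743652344 20.671908569335937 215.93325805664062 225.69305419921875
bezel centre [0.5862 0.1508 0.075 ]
mark (np.float64(227.96908396946566), np.float64(194.99866412213743), 524) [0.5724 0.1633 0.076 ] -42.23966244234616
brass (np.float64(219.16273677335076), np.float64(198.79506858262573), 1531) [0.5878 0.151  0.098 ]
tray [ 0.6321 -0.2308  0.004 ]
tray [ 0.6308 -0.2228  0.004 ]
```

Red is at (.471,-.147) with yaw 19°, green at (.440,-.310) with yaw 30°, the shaft at (.586,.151) with yaw -42°, and the tray at (.631,-.228). Next I move above the red knob.

```bash
cat > to.py <<'E'
import sys
from h import *
o=sensors.get_obs();x,y,z,w=map(float,sys.argv[1:5]);R=Rotation.from_euler("xyz",o["eef_rot"]).as_matrix()
d=R.T@(np.array([x,y,z])-o["eef_pos"])*1e3
t=-(np.radians(w)-o["eef_rot"][2]);t=(t+np.pi)%(2*np.pi)-np.pi
print(np.round(d,1),round(t,3),"q6",o["joint_pos"][5].round(3),"t",o["time_s"],o["wrist_force"].round(1),o["width"],o["eef_pos"].round(4),np.degrees(o["eef_rot"][2]).round(1))
E
python3 to.py .471 -.147 .12 19
python3 -m handwheel '[[[-493,-564,135,2.54,-0.2],[-493,-564,135,2.54,-0.2],[-493,-564,135,2.54,-0.2],[-493,-564,135,2.54,-0.2],[-493,-564,135,2.54,-0.2],[-493,-564,135,2.54,-0.2],[-493,-564,135,2.54,-0.2],[-493,-564,135,2.54,-0.2],[-493,-564,135,2.54,-0.2],[-493,-564,135,2.54,-0.2],[-493,-564,135,2.54,-0.2],[-493,-564,135,2.54,-0.2]]]'; python3 to.py .471 -.147 .055 19
```

```text
[-493.2 -565.2  136.3] 2.538 q6 -0.103 t 0.95 [-0.1  0.5 -0.4] 0.0851079061298187 [0.1477 0.5298 0.2563] 164.4
time_s: 2.45
eef_pos: [0.4671, -0.138, 0.1233]
eef_rot: [3.141, -0.001, 0.613]
wrist_force: [0.8, 1.3, 0.9]
width: 0.0513
grasp_force: 0.0
[-2.1  9.5 68.3] 0.281 q6 0.554 t 2.45 [0.8 1.3 0.9] 0.05130081616707255 [ 0.4671 -0.138   0.1233] 35.1
```

```bash
python3 -m handwheel '[[[0,0,0,0.29,-0.2],[0,0,0,0.29,-0.2],[0,0,0,0.29,-0.2],[0,0,0,0.29,-0.2]]]'; python3 to.py .471 -.147 .049 19; python3 -c "
from h import *
im=snap('side','side2');cv2.imwrite('pics/c2.png',cv2.resize(im[190:340,230:390],(640,600),interpolation=3)[:,:,::-1])"
```

```text
time_s: 2.95
eef_pos: [0.4664, -0.1358, 0.1234]
eef_rot: [3.141, -0.0, 0.332]
wrist_force: [-0.1, 0.2, 0.1]
width: 0.0514
grasp_force: 0.0
[ 0.6 12.1 74.4] -0.0 q6 0.839 t 2.95 [-0.1  0.2  0.1] 0.05141021830549835 [ 0.4664 -0.1358  0.1234] 19.0
```

View pics/c2.png

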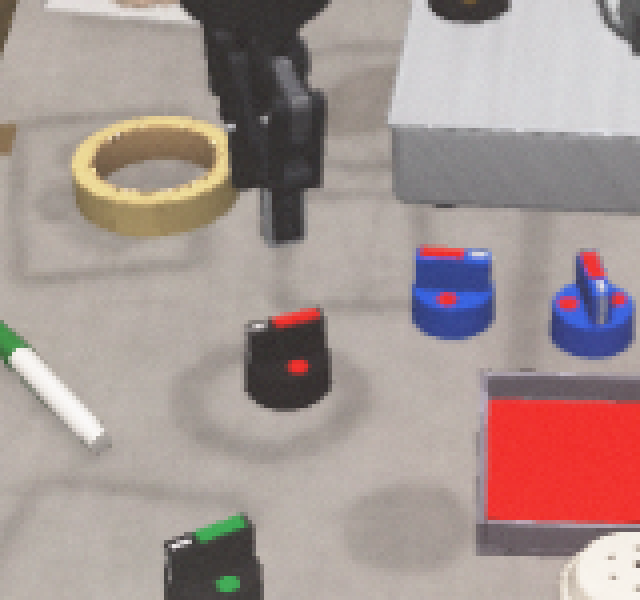

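The crop shows the open gripper above and behind the upright red knob, which matches the computed offset. I'll descend and grip.

```bash
python3 -m handwheel '[[[1,12,0,0,-0.2],[1,12,55,0,-0.2],[1,12,75,0,-0.2],[1,12,75,0,-0.2],[1,12,75,0,1],[1,12,75,0,1],[1,12,75,0,1],[1,12,75,0,1],[1,12,75,0,1],[1,12,75,0,1]]]'; python3 to.py .631 -.228 .12 19
```

```text
time_s: 4.25
eef_pos: [0.4724, -0.1476, 0.0501]
eef_rot: [3.139, -0.003, 0.33]
wrist_force: [-1.1, -0.6, 6.3]
width: 0.0104
grasp_force: 61.8
[124.1 127.6 -69.3] -0.002 q6 0.824 t 4.25 [-1.1 -0.6  6.3] 0.010390586350106291 [ 0.4724 -0.1476  0.0501] 18.9
```

```bash
python3 -m handwheel '[[[0,0,-40,0,1],[0,0,-70,0,1],[40,40,-70,0,1],[80,80,-70,0,1],[124,127,-70,0,1],[124,127,-70,0,1],[124,127,-70,0,1],[124,127,-30,0,1],[124,127,-10,0,1],[124,127,-5,0,1],[124,127,-5,0,1]]]'; python3 to.py .631 -.228 .054 19
```

```text
time_s: 5.62
eef_pos: [0.6293, -0.2266, 0.0544]
eef_rot: [3.141, -0.001, 0.33]
wrist_force: [0.8, 0.9, 0.4]
width: 0.0104
grasp_force: 60.9
[1.2 1.9 0.4] -0.002 q6 0.81 t 5.625 [0.8 0.9 0.4] 0.010421012108599257 [ 0.6293 -0.2266  0.0544] 18.9
```

```bash
python3 -m handwheel '[[[0,0,0.5,0,1],[0,0,0.5,0,-0.2],[0,0,0.5,0,-0.2],[0,0,0.5,0,-0.2],[0,0,-30,0,-0.2],[0,0,-80,0,-0.2],[0,0,-80,0,-0.2]]]'; python3 -c "
from h import *
im=snap('side','side3');cv2.imwrite('pics/c3.png',cv2.resize(im[220:370,240:440],(800,600),interpolation=3)[:,:,::-1])"; python3 to.py .44 -.31 .12 30
```

```text
time_s: 6.5
eef_pos: [0.6326, -0.2282, 0.1399]
eef_rot: [3.133, -0.009, 0.33]
wrist_force: [-0.1, -0.8, 0.1]
width: 0.0513
grasp_force: 0.0
[-207.7   15.9   15.8] -0.194 q6 0.81 t 6.55 [ 0.9 -0.6 -0.7] 0.05147620061053621 [ 0.6313 -0.2276  0.1368] 18.9
```

View pics/c3.png

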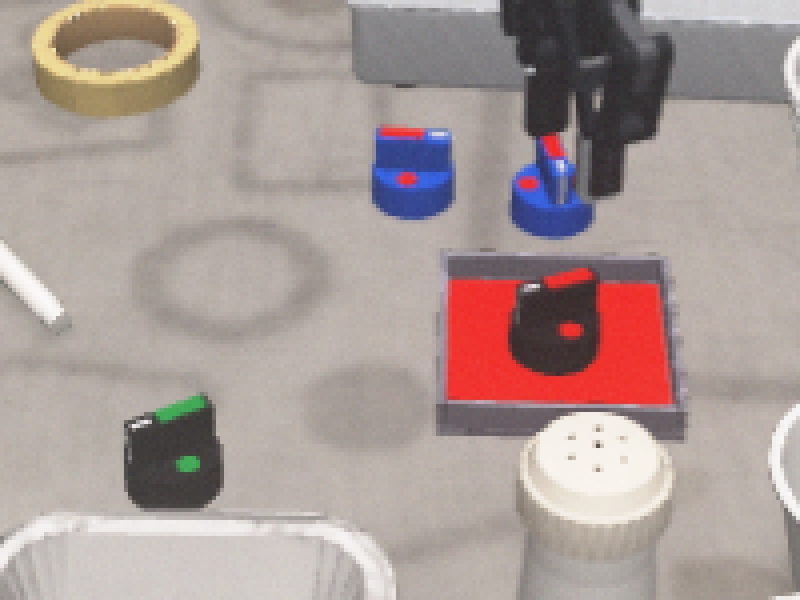

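The red knob stands upright near the centre of the tray (crop (320,555)) and is released. The green knob is untouched, so I go to it next.

```bash
python3 -m handwheel '[[[-50,4,0,-0.1,-0.2],[-100,8,8,-0.19,-0.2],[-150,12,16,-0.19,-0.2],[-208,16,16,-0.19,-0.2],[-208,16,16,-0.19,-0.2],[-208,16,16,-0.19,-0.2],[-208,16,16,-0.19,-0.2]]]'; python3 to.py .44 -.31 .050 30
```

```text
time_s: 7.42
eef_pos: [0.439, -0.3089, 0.1169]
eef_rot: [-3.141, -0.0, 0.521]
wrist_force: [0.1, 0.4, -0.4]
width: 0.0516
grasp_force: 0.0
[ 0.3  1.5 66.9] -0.002 q6 0.33 t 7.425 [ 0.1  0.4 -0.4] 0.05155298713529967 [ 0.439  -0.3089  0.1169] 29.9
```

```bash
python3 -m handwheel '[[[0,1.5,45,0,-0.2],[0,1.5,66.5,0,-0.2],[0,1.5,66.5,0,-0.2],[0,1.5,66.5,0,1],[0,1.5,66.5,0,1],[0,1.5,66.5,0,1],[0,1.5,66.5,0,1],[0,1.5,66.5,0,1],[0,1.5,66.5,0,1]]]'; python3 to.py .44 -.31 .20 30
python3 -c "
from fit import *
im=snap('top','top4');print(fit('top',im,.44,-.31,.52)) 
im=snap('side','side4')"
```

```text
time_s: 8.55
eef_pos: [0.44, -0.3115, 0.0525]
eef_rot: [3.138, -0.002, 0.52]
wrist_force: [1.7, 1.0, 5.4]
width: 0.0109
grasp_force: 62.1
[   1.    -0.8 -147.5] -0.004 q6 0.329 t 8.55 [1.7 1.  5.4] 0.010858504007144963 [ 0.44   -0.3115  0.0525] 29.8
(np.float64(0.467122314453125), np.float64(-0.3350537109375), np.float64(0.4137295813831087), np.float64(831.234375))
```

```bash
python3 -m handwheel '[[[0,0,-60,0,1],[0,0,-120,0.1,1],[40,-36,-140,0.28,1],[356,-329,-140,1.22,1],[356,-329,-140,1.22,1],[356,-329,-140,1.22,1],[356,-329,-140,1.22,1],[356,-329,-140,1.22,1],[356,-329,-140,1.22,1],[356,-329,-140,1.22,1],[356,-329,-140,1.22,1],[356,-329,-140,1.22,1]]]'; python3 -m handwheel '[[[0,0,0,0,1],[0,0,0,0,1],[0,0,0,0,1]]]'; python3 to.py .586 .151 .165 -40
```

```text
time_s: 10.15
eef_pos: [0.5838, 0.1534, 0.1894]
eef_rot: [3.14, 0.002, -0.697]
wrist_force: [-0.4, -1.0, -0.6]
width: 0.0104
grasp_force: 61.2
time_s: 10.52
eef_pos: [0.5843, 0.1505, 0.191]
eef_rot: [-3.142, -0.0, -0.702]
wrist_force: [0.7, -0.5, 0.3]
width: 0.01
grasp_force: 61.2
[ 0.9 -1.5 26. ] -0.004 q6 2.431 t 10.525 [ 0.7 -0.5  0.3] 0.010019397894814784 [0.5843 0.1505 0.191 ] -40.2
```

```bash
python3 -m handwheel '[[[1,-1.5,26,0,1],[1,-1.5,26,0,1],[1,-1.5,26,0,1]]]'; python3 - <<'E'
from h import *
print(sensors.get_obs()["eef_pos"])
a=snap('side','side5');b=snap('top','top5')
A=cv2.imread("pics/side1.png")[:,:,::-1]
f=lambda i:cv2.resize(i[155:205,320:370],(395,395),interpolation=3)
cv2.imwrite('pics/c5.png',np.hstack([f(a),f(A)])[:,:,::-1])
for P in((.586,.151,.102),(.586,.151,.076),(.586,.151,.1125)):print(P,np.round((np.array(proj('side',P))-[155,320]+.5)*7.9),)
E
```

```text
time_s: 10.9
eef_pos: [0.5863, 0.1518, 0.1654]
eef_rot: [-3.141, -0.0, -0.701]
wrist_force: [-0.6, -0.7, -1.0]
width: 0.0104
grasp_force: 61.2
[0.58627885 0.15176966 0.16544092]
(0.586, 0.151, 0.102) [205. 219.]
(0.586, 0.151, 0.076) [277. 218.]
(0.586, 0.151, 0.1125) [176. 219.]
```

View pics/c5.png

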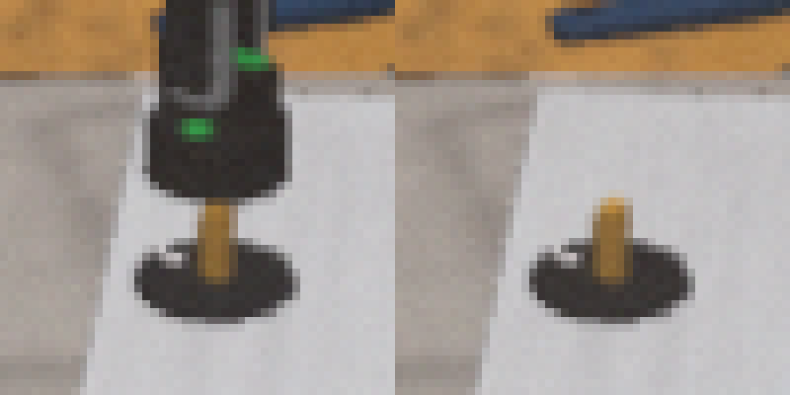

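The left crop shows the held knob centred on the shaft: skirt centre at column 217, shaft at 215, bezel at 216. I'll shift slightly and lower it.

```bash
python3 -m handwheel '[[[0,1,8,0,1],[0,1,12,0,1],[0,1,16,0,1],[0,1,18,0,1],[0,1,18,0,1]]]'; python3 to.py .586 .151 .1315 -42
```

```text
time_s: 11.62
eef_pos: [0.5854, 0.1514, 0.1465]
eef_rot: [3.141, 0.0, -0.7]
wrist_force: [0.7, 0.1, -0.6]
width: 0.01
grasp_force: 61.2
[ 0.7 -0.1 15. ] 0.033 q6 2.43 t 11.625 [ 0.7  0.1 -0.6] 0.009950710723270518 [0.5854 0.1514 0.1465] -40.1
```

```bash
python3 -m handwheel '[[[0,0,5,0,1],[0,0,9,0,1],[0,0,12,0,1],[0,0,12,0,1],[0,0,12,0,1]]]'; python3 to.py .586 .151 .1315 -42
```

```text
time_s: 12.25
eef_pos: [0.5855, 0.1514, 0.1355]
eef_rot: [-3.141, -0.0, -0.7]
wrist_force: [-1.5, 0.4, 4.4]
width: 0.0102
grasp_force: 61.9
[ 0.6 -0.   4. ] 0.033 q6 2.43 t 12.25 [-1.5  0.4  4.4] 0.010249739350626137 [0.5855 0.1514 0.1355] -40.1
```

```bash
python3 -m handwheel '[[[0,0,3,0,1],[0,0,6,0,1],[0,0,8,0,1],[0,0,8,0,1],[0,0,8,0,1]]]'; python3 to.py .586 .151 .1315 -42;  python3 -m handwheel '[[[0,0,2,0,1],[0,0,3,0,1],[0,0,3,0,1],[0,0,3,0,1]]]'; python3 to.py .586 .151 .1315 -42; python3 -c "
from h import *
a=snap('side','side6');cv2.imwrite('pics/c6.png',cv2.resize(a[155:205,320:370],(400,400),interpolation=3)[:,:,::-1])"
```

```text
time_s: 12.88
eef_pos: [0.5857, 0.1514, 0.1311]
eef_rot: [-3.14, -0.002, -0.7]
wrist_force: [-7.8, -1.9, 17.5]
width: 0.0105
grasp_force: 63.5
[ 0.5  0.1 -0.4] 0.033 q6 2.43 t 12.875 [-7.8 -1.9 17.5] 0.010482958779907792 [0.5857 0.1514 0.1311] -40.1
time_s: 13.38
eef_pos: [0.5859, 0.1515, 0.1309]
eef_rot: [-3.138, -0.003, -0.7]
wrist_force: [-11.6, -2.2, 25.5]
width: 0.0103
grasp_force: 64.7
[ 0.4  0.3 -0.6] 0.033 q6 2.43 t 13.375 [-11.6  -2.2  25.5] 0.010252428059706924 [0.5859 0.1515 0.1309] -40.1
```

View pics/c6.png

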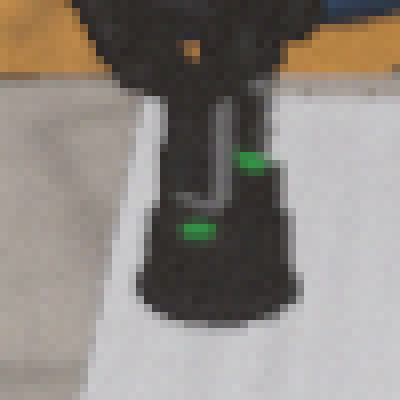

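The knob is down over the bezel, and the force climbs steeply at TCP z=0.131, so this is the hard stop. I'll ease off slightly and hand in.

```bash
python3 -m handwheel '[[[0,0,-2.5,0,1],[0,0,-2.5,0,1],[0,0,-2.5,0,1],[0,0,-2.5,0,1]]]'; python3 -c "
from h import *
print(ticket.sign_off())"
```

```text
time_s: 13.92
eef_pos: [0.5858, 0.1514, 0.1311]
eef_rot: [-3.139, -0.002, -0.7]
wrist_force: [-8.7, -0.6, 17.9]
width: 0.01
grasp_force: 63.7
the job is handed in; nothing more can be done
None
```

I handed the job in at about 14 s: the red knob stands released in the tray, and the green knob is on the D-shaft, held pressed to the hard stop at about 18 N. The sign-off returned no verdict.

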